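Index a locked crucible turntable to its loading place

TASK

Bring the large porcelain crucible to the pointer of the turntable, where it will be charged next: turn the wing key a quarter turn to draw the bolt out of the rim, turn the plate by its T-handle click by click until the large crucible stands in the seat at the pointer, then turn the wing key back fully home so that the plate is locked again. The crucibles are tared, so leave them standing in their seats and do not touch them.

Things in the scene. Friction and masses are not known exactly. Their poses are not given: they have to be found in the camera images.
- turntable: Stand of the six-place turntable, fixed: grey foot 160 mm across. Origin on the bench under the plate's axis, z up; its frame is used below. Plate 150 mm across, top at z 44 mm; six seats (lips 41 mm across, 4 mm high) on a 50 mm radius at 30, 90, 150, 210, 270, 330 degrees from x at the start. Bolt housing on the -x side (towards the robot): x -126 to -78, y -26 to 37, top z 49.
- loading_place (a point): Fixed point on the plate's top at the pointer's seat, 50 mm to -y of the plate's axis: where the foot of the large crucible must come. The pointer is a dark steel wedge on a post at the rim (y -91 to -71, top z 51 mm). This seat and the one opposite start empty.
- key_wings (a point): On the vertical axis of the black wing key on the bolt housing (100 mm to -x of the plate's axis), z 65 mm, half-way up the wings. Two opposite wings along this point's x axis, each 28 mm long from the axis, 6 mm thick, z 55 to 75 mm; hub 19 mm across. Locked: wings along the stand's x, one away from the plate, one over its rim. It stays where it is left; 0.05 N m (3 N at a wing) turns it.
- wing_key (a joint): Angle of the wing key. 0 = locked (stop), bolt 7 mm deep in a rim notch; grows clockwise from above: the wing on the -x side swings to +y, at the guard, the other to -y. Bolt clear of the plate above 1.15 rad; stop at 1.62 rad (wings along the stand's y). Starts locked, at 0 to 0.12.
- guard (a point): Centre of the guard, an upright steel plate (3 mm thick, 48 mm along x, z 46 to 86 mm) bent up from the bolt housing's cover at y 34 to 37 mm, on the +y side of the key. The wing tips pass it 6 mm off.
- t_handle (a point): Centre of the black T-handle bar on the plate's spindle; turns with the plate. Bar 70 mm long along this point's x axis, 11 mm thick, 23 mm high (z 87 to 110 mm), above all crucibles; the stem below it is 15 to 18 mm across.
- plate (a joint): Angle of the plate: grows counter-clockwise from above, 0 at the start. One click = 60 degrees: a spring roller holds the plate at each click and draws it in from up to 25 degrees; leaving a click takes 0.1 N m. Turns both ways, at least 5 clicks. With the bolt in it gives only 1 degree.
- furnace_corner (a point): Fixed: the near upright edge of the blue tube furnace (0.39 m tall), half-way up; the furnace fills the bench from here to world +x and -y (its front latch stands out 20 mm to -x). Keep the arm out of it.
- microscope_edge (a point): Fixed: the edge of the compound microscope stage next to the turntable; the microscope (0.37 m tall, world x 0.28 to 0.64) lies to world +y of it. Keep the arm out of it.
- large_crucible: The large white porcelain crucible to bring to the pointer: 48 mm across the rim, 30 mm at the foot, 38 mm tall, the only one of this size. Origin at the centre of its foot. Loose, in a seat one or two clicks either way from the loading place.
- small_crucible_a: First small white porcelain crucible: 36 mm across the rim, 30 mm tall, origin at the centre of its foot. Loose, in a seat one or two clicks from the loading place.
- small_crucible_b: Second small white porcelain crucible, like the first: 36 mm across, 30 mm tall, origin at the centre of its foot. Loose, in another such seat.
- graphite_crucible: Small dark graphite crucible: 33 mm across the rim, 26 mm tall, origin at the centre of its foot. Loose, in another such seat.
Mind the look-alikes: they are no part of the job. What is shaped like the small_crucible_a but blue or pink is not meant.

How it is judged:
By the outcome, as a careful person would: the job done as asked, in the order asked, and still so for the second after the job is handed in, with the robot touching nothing.
It also fails if it takes over 64 s, if anything falls off the work surface, if the arm or the gripper's body presses on something with over 40 N, if the wrist force passes 120 N, or if a joint passes its speed limit or range.

ROBOT

A 6-joint arm with a two-finger parallel gripper is mounted at the origin on a cart in front of the work surface, level with it; the furniture and walls round the work are solid. World frame = base frame: x ahead of the robot, y to its left, z up, the work surface at z = 0. Lengths are in m, angles in rad, forces in N, time in s.
With the tool pointing down it reaches from about 0.375 to 0.925 m from the base axis. Payload 5.7 kg.
Tool frame: the origin (TCP) lies at the very end of the fingers, on their centre line; the grasp point (between the pads) lies 19 mm behind it; y points along the fingers, x is the direction in which the jaws open and shut, and the axes are right-handed (so a half turn about y gives the same grasp; the last joint's range is limited). The gripper opens to 85 mm and grips with 20 to 120 N. Pads are 22 mm wide; open, the fingers measure 114 mm over their backs; the gripper's body (76 mm by 85 mm) begins 54 mm behind the grasp point. The pads swing forward as they close: fully open they stand 13 mm farther back than shut.
Start: joints at [-1.273, 0.359, 1.51, -0, 1.272, -0.115], TCP at [0.241, -0.55, 0.231] pointing down, gripper open.
Joint ranges: [-2.97, 2.97], [-1.01, 2.36], [0.21, 2.38], [-0.96, 4.11], [0.2, 2.71], [-2.98, 2.98]. Speed limits (rad/s): [2.39, 2.39, 3.14, 3.14, 3.14, 3.14].

INTERFACE

Orientations are given as a rotation vector (axis times angle).
In Python, from rig import get_state, read_camera, camera_params, finish_job gives the robot as it stands.
- The arm moves only by the shell command python3 -m crank 'ROWS' [FORCE]. ROWS is JSON, a list of rows, each an object with "slide": the shift along the tool's x, y, z in cm, a list of three; "delta_rot": the turn, a rotation vector about the tool's x, y, z in rad, a list of three; "fingers": the finger opening in cm, from 0 to 8.54. A call has 1 to 12 rows; each row is the pose to reach, as a shift and turn from the pose commanded when the call began, along the tool's axes at that moment; what a row does not reach only later rows make up. A row lasts 1/10 s, in which the tool goes at most 50 mm and 8.59 degrees, less where a joint would pass 70% of its speed; a pose out of reach is approached as far as the arm can. A call with a gripper value outside its range is refused whole. The fingers move at their own pace and stop on an object; FORCE is the grip in N (left out, the last holds). Time passes only in rows, so rows that repeat a pose let the fingers close. It gives the time, the measured TCP pose, the force and the opening at its end, in the units of the state.
- get_state(): the state, without advancing time (a new reading comes with each control period).
- read_camera(name): name is "side" or "top" or "wrist"; returns the picture (384x512x3 uint8, blue, green, red); there is no depth.
- camera_params(name): a dict with "K" (3x3 intrinsics, pixels), "k1" (the pictures are not rectified: a ray, as slopes to the right and down, at radius r is drawn at 1 + k1 r^2 times it, then the intrinsics apply), "rvec" (rotation vector, rad) and "tvec" (3), from world to camera coordinates, as OpenCV has them; the wrist camera has in their place "hand_eye" (4x4, takes a point from camera to tool coordinates, whose origin is the TCP and whose axes are the tool frame's). Camera axes: x right, y down, z forward; pixel columns grow to the right and rows downward; lengths in m; the calibration is good to about 2 mm. A picture is of the moment at which its call begins: read the wrist's pose just before it. camera_params takes no time and is no camera call.
- finish_job(): hands the job in, once; it reports no verdict.
The state is a dict: "time": time; "q": joint angles; "joint_velocities": joint speeds; "tau": joint torques, N m; "tool_pos": TCP position; "eef_rot": TCP orientation; "force": force on the tool from outside, world axes, zero at the start; "wrist_torque": the same for the moment, N m; "finger_gap": finger opening in m.
Only numpy, scipy, OpenCV 4.12 (cv2) and the standard library are available. Lean on these libraries where they do the work, as an engineer would, in place of code of your own. Each camera call takes 0.05 s, during which the arm holds its last target. There are 200 camera calls.

## Working session

There is one attempt and no reset: what is moved stays moved. The work goes in short steps, Python scripts to look and compute and a shell command to move; the robot and the scene stay as the last step left them, time stands still between calls to the robot, and variables do not carry over. Pictures are saved under pics/ and viewed, about 8 in all and at most 12, crops included, and the job is handed in when it is done.

```bash
mkdir -p pics; ls
python3 - <<'E'
from rig import *
import cv2,numpy as np
np.set_printoptions(precision=4,suppress=True)
s=get_state()
for k in s: print(k,np.round(s[k],4))
a=read_camera("top");b=read_camera("side")
cv2.imwrite("pics/top0.png",a);cv2.imwrite("pics/side0.png",b)
for n in("top","side","wrist"):print(n,camera_params(n))
E
```

```text
pics
time 0.0
q [-1.2731  0.3595  1.5115 -0.      1.2725 -0.1151]
joint_velocities [ 0.0007  0.0004 -0.0009  0.0003 -0.0004  0.0006]
tau [  0.0021 -52.7616 -27.8619   0.0001   0.0133   0.    ]
tool_pos [ 0.2405 -0.549   0.2304]
eef_rot [-1.3755  0.901  -0.8987]
force [ 0.1325 -0.2908  0.5658]
wrist_torque [-0.0089  0.0408 -0.0058]
finger_gap 0.0851
top {'K': array([[452.2409,   0.    , 252.7161],
       [  0.    , 452.2409, 192.981 ],
       [  0.    ,   0.    ,   1.    ]]), 'k1': -0.08994403562746875, 'rvec': array([ 2.1192, -2.1704,  0.1368]), 'tvec': array([-0.1355,  0.4891,  0.996 ])}
side {'K': array([[472.2365,   0.    , 250.6628],
       [  0.    , 472.2365, 190.1342],
       [  0.    ,   0.    ,   1.    ]]), 'k1': -0.018516612496728882, 'rvec': array([ 1.83  , -1.6289,  0.6753]), 'tvec': array([-0.1764,  0.4002,  0.7184])}
wrist {'K': array([[308.6354,   0.    , 256.234 ],
       [  0.    , 308.6354, 189.5123],
       [  0.    ,   0.    ,   1.    ]]), 'k1': -0.06838073991517903, 'hand_eye': array([[ 1.    ,  0.0005, -0.0016,  0.0005],
       [ 0.0016, -0.3032,  0.9529, -0.1428],
       [-0.    , -0.9529, -0.3032,  0.0796],
       [ 0.    ,  0.    ,  0.    ,  1.    ]])}
```

View pics/top0.png

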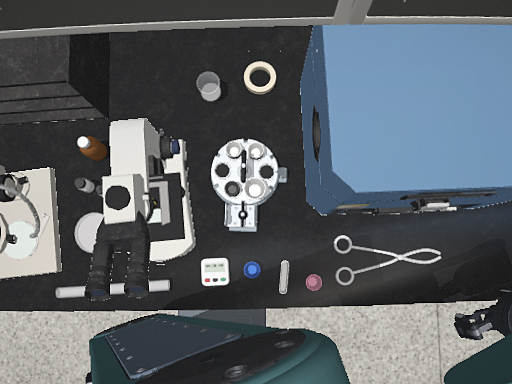

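View pics/side0.png

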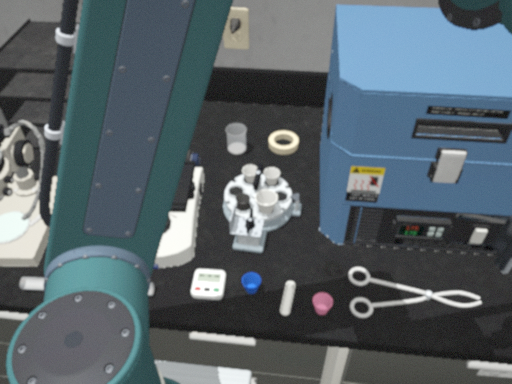

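Top view: turntable at about (245,172), bolt housing below it at (242,217), pointer on the right at (283,174). Candidates for the large crucible are white (255,188), white (234,150), white (257,152), graphite (232,188). The blue (252,269) and pink (313,282) look-alikes are off the plate. The largest is (255,188). I'll check it in a close crop.

```bash
cat > h.py <<'E'
from rig import *
import cv2,numpy as np
from scipy.spatial.transform import Rotation as R
np.set_printoptions(precision=4,suppress=True)
def cam(n):
    p=camera_params(n)
    if n=="wrist":
        s=get_state();T=np.eye(4);T[:3,:3]=R.from_rotvec(s["eef_rot"]).as_matrix();T[:3,3]=s["tool_pos"]
        M=np.linalg.inv(T@p["hand_eye"])
    else:
        M=np.eye(4);M[:3,:3]=R.from_rotvec(p["rvec"]).as_matrix();M[:3,3]=p["tvec"]
    return p["K"],np.array([p["k1"],0,0,0]),M
def unproj(c,px,z):
    K,d,M=c
    u=cv2.undistortPoints(np.array(px,float).reshape(-1,1,2),K,d)[:,0]
    dirs=np.c_[u,np.ones(len(u))]@M[:3,:3]; o=-M[:3,:3].T@M[:3,3]
    return o+dirs*((z-o[2])/dirs[:,2])[:,None]
def proj(c,P):
    K,d,M=c
    return cv2.projectPoints(np.array(P,float).reshape(-1,1,3),cv2.Rodrigues(M[:3,:3])[0],M[:3,3],K,d)[0][:,0]
def crop(img,x0,y0,w,h,s,name):
    cv2.imwrite(name,cv2.resize(img[y0:y0+h,x0:x0+w],None,fx=s,fy=s,interpolation=cv2.INTER_CUBIC))
E
python3 - <<'E'
from h import *
a=cv2.imread("pics/top0.png");b=cv2.imread("pics/side0.png")
c=cam("top")
L=cv2.resize(a[130:240,200:300],None,fx=5,fy=5,interpolation=cv2.INTER_CUBIC)
cv2.imwrite("pics/topc.png",L)
print(unproj(c,[[245,172],[242,217],[283,174],[245,171]],0.044))
print(unproj(c,[[255,188],[234,150],[257,152],[232,188]],0.08))
E
```

```text
[[ 0.5326 -0.1309  0.044 ]
 [ 0.4306 -0.122   0.044 ]
 [ 0.5259 -0.2168  0.044 ]
 [ 0.5349 -0.1309  0.044 ]]
[[ 0.49   -0.1528  0.08  ]
 [ 0.5758 -0.1085  0.08  ]
 [ 0.5699 -0.1591  0.08  ]
 [ 0.4913 -0.1028  0.08  ]]
```

View pics/topc.png

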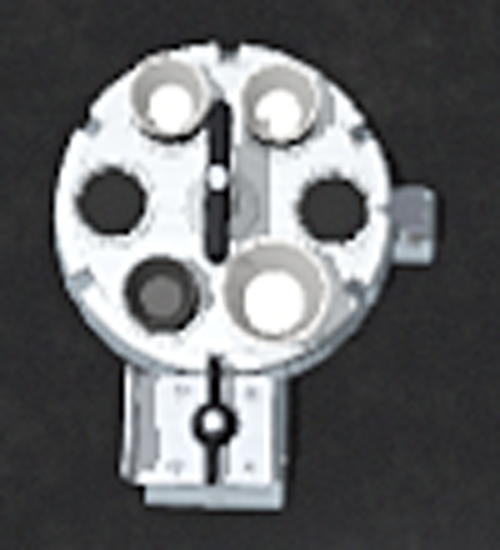

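The crop confirms it. The large crucible is at crop (275,290), the seat just clockwise of the pointer seat (335,208), so the plate needs +60° (one click CCW). The key hub is at (214,425), its wings run (213,357)-(212,485), and the handle bar runs (219,100)-(216,260). Next I'll fit the stand pose.

Run:
```python
from h import *
from scipy.optimize import least_squares
c=cam("top")
P=lambda l:np.array(l,float)/5+[200,130]-0.4
holes=unproj(c,P([[112,202],[335,208]]),.044)
key=unproj(c,P([[213,357],[212,485],[214,425]]),.075)
bar=unproj(c,P([[219,100],[216,260]]),.110)
ctr=holes.mean(0);d=holes[0]-holes[1]
print("holes",holes,ctr,np.linalg.norm(d),"yaw",np.arctan2(d[1],d[0])-np.pi/2)
print("key",key,key[:2].mean(0),"yaw",np.arctan2(*(key[0]-key[1])[[1,0]]))
print("bar",bar,bar.mean(0),"yaw",np.arctan2(*(bar[0]-bar[1])[[1,0]]))
s=get_state();m=R.from_rotvec(s["eef_rot"]).as_matrix();print(m)
# dump joint6 needed
print(s["q"])
```

```text
holes [[ 0.5386 -0.0787  0.044 ]
 [ 0.5332 -0.1798  0.044 ]] [ 0.5359 -0.1293  0.044 ] 0.10122752563724002 yaw -0.05283042044017572
key [[ 0.4628 -0.1242  0.075 ]
 [ 0.4071 -0.1227  0.075 ]
 [ 0.4331 -0.1241  0.075 ]] [ 0.435  -0.1234  0.075 ] yaw -0.027753768685039638
bar [[ 0.569  -0.1301  0.11  ]
 [ 0.4998 -0.1275  0.11  ]] [ 0.5344 -0.1288  0.11  ] yaw -0.038258037363465495
[[ 0.4011 -0.0005  0.916 ]
 [-0.916   0.0017  0.4011]
 [-0.0018 -1.      0.0002]]
[-1.2731  0.3594  1.5114 -0.      1.2725 -0.1151]
```

```bash
python3 - <<'E'
from h import *
t=cam("top");s=cam("side")
for n,c,px,zs in [("mic base top",t,[[197,235],[188,145],[183,150],[180,230]],[0,.03,.1]),("mic base side",s,[[203,170],[198,235]],[0,.03]),
  ("furn bottom corner top",t,[[322,213],[305,190],[302,110]],[0.0,.2,.39]),("furn side",s,[[343,243],[330,205]],[0.0,])]:
  for z in zs: print(n,z,unproj(c,px,z)[:,:2].tolist())
E
python3 -c "
import cv2;a=cv2.imread('pics/side0.png');b=cv2.imread('pics/top0.png')
import numpy as np
z=lambda i:cv2.resize(i,None,fx=4,fy=4,interpolation=cv2.INTER_CUBIC)
cv2.imwrite('pics/c2.png',np.hstack([z(a[130:270,150:250]),z(b[110:250,100:200])]))"
```

```text
mic base top 0 [[0.3948258219654712, -0.014928621478881854], [0.6101416754892248, 0.0054619238913028445], [0.5982072653876112, 0.017494725819509782], [0.4073179432288385, 0.024830807446874575]]
mic base top 0.03 [[0.39337845514034536, -0.018961281587131174], [0.6025543026394422, 0.000847801390154751], [0.5909602174545748, 0.012537472633260743], [0.40551434764227895, 0.019664356541775674]]
mic base top 0.1 [[0.3900012658817184, -0.028370821839712873], [0.5848504326566163, -0.009918484445857467], [0.574050438944157, 0.0009705485320131158], [0.40130595794030655, 0.007609304429878172]]
mic base side 0 [[0.6484973449780871, 0.021753273891156832], [0.4377438395447201, -0.008539497118107309]]
mic base side 0.03 [[0.6156007137882242, 0.01275395070165583], [0.41289927524282094, -0.016381452045159756]]
furn bottom corner top 0.0 [[0.43914148864523705, -0.307514176520579], [0.49436072455887636, -0.26985660109568854], [0.6898153833136591, -0.27058456619777316]]
furn bottom corner top 0.2 [[0.4210675916496936, -0.2787755768520924], [0.4657891815659755, -0.24827702652757722], [0.6240862487280213, -0.24886659927754623]]
furn bottom corner top 0.39 [[0.4038973895039273, -0.2514739071670302], [0.43864621572271967, -0.22777643068787146], [0.5616435708716654, -0.22823453070333066]]
furn side 0.0 [[0.44995183927129717, -0.3214058271715613], [0.56047543669084, -0.2936246974414005]]
```

View pics/c2.png

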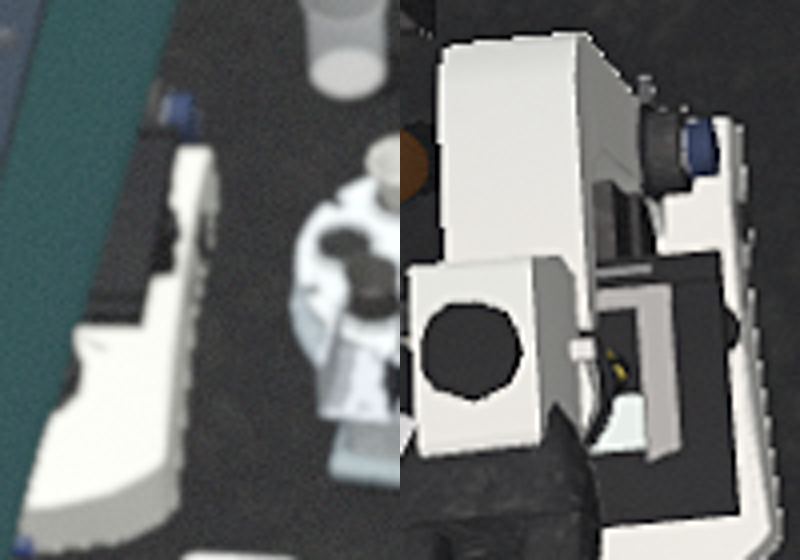

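The microscope's base edge is at y≈-0.015, with stage and head at y≳0 at height. The furnace corner is at ≈(0.44,-0.31). I'll keep the tool's camera side toward -y/+x: key grasp at yaw ≈-1.5, turned CW to ≈-3.1. First I move above the key.

```bash
python3 -m crank '[{"slide":[-17.6,-2,14.3],"delta_rot":[0,0.31,0],"fingers":2.8},{"slide":[-17.6,-2,14.3],"delta_rot":[0,0.31,0],"fingers":2.8},{"slide":[-17.6,-2,14.3],"delta_rot":[0,0.31,0],"fingers":2.8},{"slide":[-17.6,-2,14.3],"delta_rot":[0,0.31,0],"fingers":2.8},{"slide":[-17.6,-2,14.3],"delta_rot":[0,0.31,0],"fingers":2.8},{"slide":[-31.1,0,34.9],"delta_rot":[0,0.31,0],"fingers":2.8},{"slide":[-31.1,0,34.9],"delta_rot":[0,0.31,0],"fingers":2.8},{"slide":[-31.1,0,34.9],"delta_rot":[0,0.31,0],"fingers":2.8},{"slide":[-31.1,0,34.9],"delta_rot":[0,0.31,0],"fingers":2.8},{"slide":[-31.1,0,34.9],"delta_rot":[0,0.31,0],"fingers":2.8},{"slide":[-31.1,0,34.9],"delta_rot":[0,0.31,0],"fingers":2.8},{"slide":[-31.1,0,34.9],"delta_rot":[0,0.31,0],"fingers":2.8}]' 40
python3 - <<'E'
from h import *
s=get_state();print(s["time"],s["tool_pos"],s["q"],s["force"],s["finger_gap"])
c=cam("wrist");w=read_camera("wrist");cv2.imwrite("pics/w1.png",w)
print(proj(c,[[.435,-.1236,.075],[.5357,-.129,.11]]))
E
```

```text
time: 1.3
tool_pos: [0.4356, -0.1237, 0.2309]
eef_rot: [-1.258, 1.131, -1.13]
force: [-0.2, -0.4, 0.6]
finger_gap: 0.0278
1.3 [ 0.4356 -0.1237  0.2309] [-0.4291  0.1457  1.812  -0.0004  1.185   1.0355] [-0.194  -0.4035  0.5572] 0.027820932214782063
[[256.7605 175.0911]
 [276.7836  66.8252]]
```

View pics/w1.png

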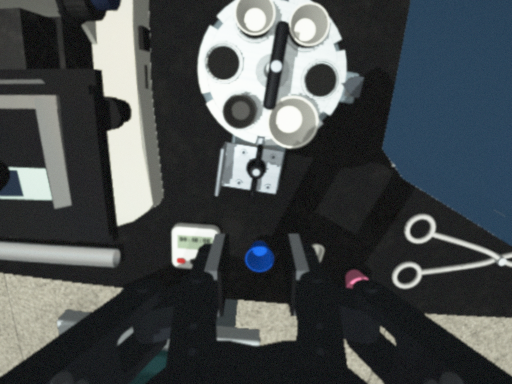

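Wrist view: key hub at (256,171), wings from (260,140) to (253,192), handle at (276,67), guard at about (222,170). I'll refine the key position with an overlaid crop.

Run:
```python
from h import *
c=cam("wrist");w=cv2.imread("pics/w1.png")
x0,y0,S=195,0,4
L=cv2.resize(w[y0:y0+205,x0:x0+160],None,fx=S,fy=S,interpolation=cv2.INTER_CUBIC)[:,:]
def model(ax,yaw,col,zt=.075):
    M=R.from_euler('z',yaw).as_matrix();o=np.array([*ax,0])
    def T(p):return o+np.array(p)@M.T
    for pts in ([(-.128,0,zt),(-.072,0,zt)],[(-.035,0,.11),(.035,0,.11)],[(0,.05,.044)],[(0,-.05,.044)],[(-.1,0,zt)]):
        q=(proj(c,T(pts))-[x0,y0]+.5)*S
        for k in q: cv2.drawMarker(L,tuple(int(v) for v in k),col,0,10,1)
model((.535,-.129),-.053,(0,0,255))
cv2.imwrite("pics/w1c.png",L[:,:][220:] if False else cv2.resize(L,None,fx=.73,fy=.73,interpolation=cv2.INTER_AREA))
```

```text
(no output)
```

View pics/w1c.png

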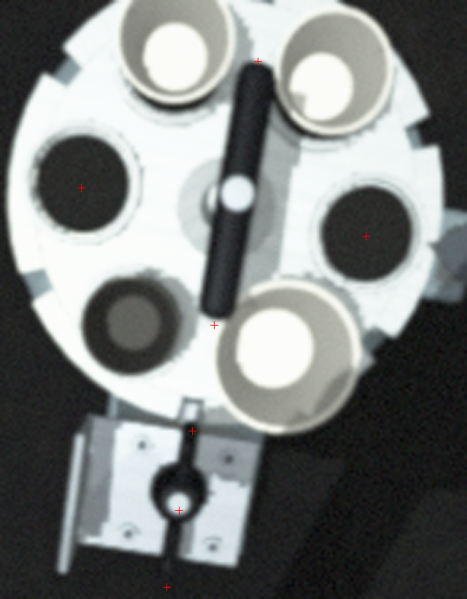

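Holes, bar and wings agree with stand pose (0.535,-0.129), yaw -0.053, and the key angle is about 0. The hub looks low, with the wings standing above it. I'll descend over the key axis with jaws across the wings, opening 28 mm so they clear the guard.

```bash
python3 -m crank '[{"slide":[0,8,0],"delta_rot":[0,0.13,0],"fingers":2.8},{"slide":[0,8,0],"delta_rot":[0,0.13,0],"fingers":2.8},{"slide":[0,11,0],"delta_rot":[0,0.13,0],"fingers":2.8},{"slide":[0,14,0],"delta_rot":[0,0.13,0],"fingers":2.8},{"slide":[0,15.5,0],"delta_rot":[0,0.13,0],"fingers":2.8},{"slide":[0,16.5,0],"delta_rot":[0,0.13,0],"fingers":2.8},{"slide":[0,17.3,0],"delta_rot":[0,0.13,0],"fingers":2.8},{"slide":[0,17.3,0],"delta_rot":[0,0.13,0],"fingers":2.8},{"slide":[0,17.3,0],"delta_rot":[0,0.13,0],"fingers":2.8}]' 25 
python3 -m crank '[{"slide":[0,0,0],"delta_rot":[0,0,0],"fingers":1.5},{"slide":[0,0,0],"delta_rot":[0,0,0],"fingers":0.4},{"slide":[0,0,0],"delta_rot":[0,0,0],"fingers":0.4},{"slide":[0,0,0],"delta_rot":[0,0,0],"fingers":0.4},{"slide":[0,0,0],"delta_rot":[0,0,0],"fingers":0.4},{"slide":[0,0,0],"delta_rot":[0,0,0],"fingers":0.4}]' 25
```

```text
time: 2.25
tool_pos: [0.4359, -0.1252, 0.0588]
eef_rot: [-1.196, 1.229, -1.23]
force: [-0.2, 0.1, 0.2]
finger_gap: 0.028
time: 2.85
tool_pos: [0.436, -0.1231, 0.0592]
eef_rot: [-1.193, 1.23, -1.229]
force: [1.9, 8.9, 2.8]
finger_gap: 0.0162
```

```bash
python3 -m crank '[{"slide":[-0.15,0,0],"delta_rot":[0,0,0],"fingers":0.4},{"slide":[-0.15,0,0],"delta_rot":[0,0,0],"fingers":0.4},{"slide":[-0.15,0,0],"delta_rot":[0,0,0],"fingers":0.4},{"slide":[-0.15,0,0],"delta_rot":[0,0,0],"fingers":0.4}]' 25
python3 - <<'E'
from h import *
print(get_state())
c=cam("wrist");w=read_camera("wrist");crop(w,160,60,200,200,3,"pics/w2.png")
E
```

```text
time: 3.25
tool_pos: [0.4361, -0.123, 0.0591]
eef_rot: [-1.195, 1.229, -1.23]
force: [-1.4, 4.4, 7.9]
finger_gap: 0.0165
{'time': 3.25, 'q': array([-0.428 ,  0.4031,  2.003 ,  0.001 ,  0.7345,  1.1695]), 'joint_velocities': array([-0.0015,  0.0012,  0.0001,  0.0008,  0.0008,  0.0004]), 'tau': array([ -1.4645, -39.9426, -15.1064,  -0.8338,  -0.7483,  -0.0497]), 'tool_pos': array([ 0.4361, -0.123 ,  0.0591]), 'eef_rot': array([-1.1951,  1.2285, -1.2298]), 'force': array([-1.3888,  4.4307,  7.9128]), 'wrist_torque': array([ 0.6865,  0.1023, -0.0128]), 'finger_gap': 0.01650135430075009}
```

View pics/w2.png

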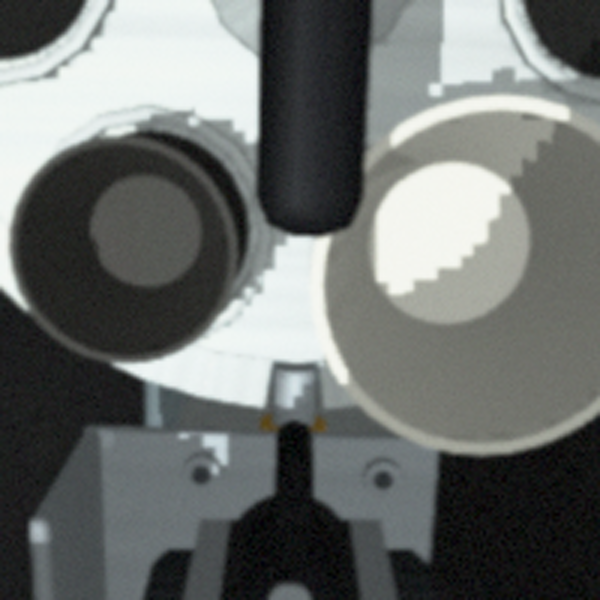

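The pads sit on the hub on either side of the wings, with the guard clear at left and the crucible clear. Now I turn clockwise and check part-way.

```bash
python3 -m crank '[{"slide":[0,0,0],"delta_rot":[0,0.0,0],"fingers":0.4},{"slide":[0,0,0],"delta_rot":[0,0.1,0],"fingers":0.4},{"slide":[0,0,0],"delta_rot":[0,0.2,0],"fingers":0.4},{"slide":[0,0,0],"delta_rot":[0,0.3,0],"fingers":0.4},{"slide":[0,0,0],"delta_rot":[0,0.4,0],"fingers":0.4},{"slide":[0,0,0],"delta_rot":[0,0.5,0],"fingers":0.4},{"slide":[0,0,0],"delta_rot":[0,0.5,0],"fingers":0.4}]' 40
python3 - <<'E'
from h import *
s=get_state();print(s["force"],s["wrist_torque"],s["q"],s["finger_gap"])
w=read_camera("wrist");cv2.imwrite("pics/w3.png",w)
t=read_camera("top");cv2.imwrite("pics/t3.png",t)
a=cv2.resize(w[60:260,130:380],None,fx=2.4,fy=2.4,interpolation=cv2.INTER_CUBIC)
cv2.imwrite("pics/w3c.png",a)
E
```

```text
time: 4.0
tool_pos: [0.436, -0.1235, 0.0592]
eef_rot: [-0.91, 1.587, -1.589]
force: [-1.7, 1.4, 8.6]
finger_gap: 0.0157
[-1.7405  1.3585  8.5565] [ 0.1963  0.3686 -0.0235] [-0.4285  0.403   2.0029 -0.0004  0.7345  1.6722] 0.015662017891592172
```

View pics/w3c.png

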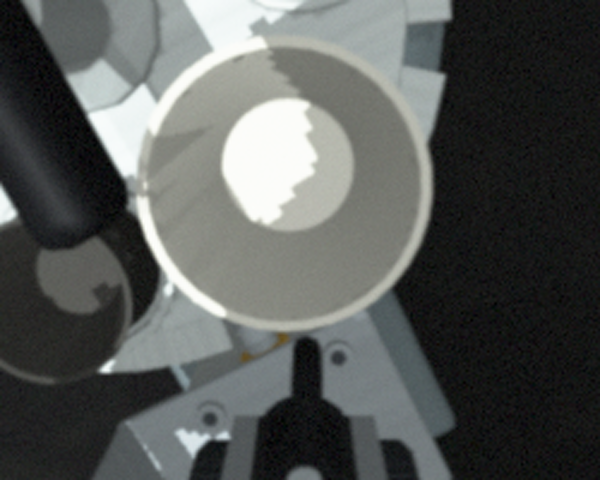

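The wing has stayed aligned with the pads, so the key turns with the tool. I'll go on to about 1.57 rad and then open.

```bash
python3 -m crank '[{"slide":[0,0,0],"delta_rot":[0,0.12,0],"fingers":0.4},{"slide":[0,0,0],"delta_rot":[0,0.24,0],"fingers":0.4},{"slide":[0,0,0],"delta_rot":[0,0.36,0],"fingers":0.4},{"slide":[0,0,0],"delta_rot":[0,0.48,0],"fingers":0.4},{"slide":[0,0,0],"delta_rot":[0,0.6,0],"fingers":0.4},{"slide":[0,0,0],"delta_rot":[0,0.72,0],"fingers":0.4},{"slide":[0,0,0],"delta_rot":[0,0.84,0],"fingers":0.4},{"slide":[0,0,0],"delta_rot":[0,0.95,0],"fingers":0.4},{"slide":[0,0,0],"delta_rot":[0,1.03,0],"fingers":0.4},{"slide":[0,0,0],"delta_rot":[0,1.07,0],"fingers":0.4},{"slide":[0,0,0],"delta_rot":[0,1.07,0],"fingers":0.4},{"slide":[0,0,0],"delta_rot":[0,1.07,0],"fingers":0.4}]' 40
python3 - <<'E'
from h import *
s=get_state();print(s["force"],s["wrist_torque"],s["q"],s["finger_gap"])
m=R.from_rotvec(s["eef_rot"]).as_matrix();print("yaw",np.arctan2(m[1,0],m[0,0]))
E
```

```text
time: 5.3
tool_pos: [0.4349, -0.1241, 0.0592]
eef_rot: [-0.027, -2.207, 2.21]
force: [-5.7, -3.4, 11.2]
finger_gap: 0.0161
[-5.7402 -3.4026 11.232 ] [-0.6177  0.9402 -0.0066] [-0.4293  0.4028  2.0035 -0.0027  0.7355  2.7394] 0.01611306133445285
yaw 3.1164782934044175
```

```bash
python3 -m crank '[{"slide":[0,0,0],"delta_rot":[0,0,0],"fingers":2.6},{"slide":[0,0,0],"delta_rot":[0,0,0],"fingers":2.6},{"slide":[0,0,0],"delta_rot":[0,0,0],"fingers":2.6},{"slide":[0,-2,0],"delta_rot":[0,0,0],"fingers":2.6},{"slide":[0,-6,0],"delta_rot":[0,0,0],"fingers":2.6},{"slide":[0,-10,0],"delta_rot":[0,0,0],"fingers":2.6},{"slide":[0,-14,0],"delta_rot":[0,0,0],"fingers":3},{"slide":[0,-14,0],"delta_rot":[0,0,0],"fingers":3.5}]' 40
python3 -m crank '[{"slide":[-10,0,0.5],"delta_rot":[0,-1.55,0],"fingers":3.5},{"slide":[-10,0,0.5],"delta_rot":[0,-1.55,0],"fingers":3.5},{"slide":[-10,0,0.5],"delta_rot":[0,-1.55,0],"fingers":3.5},{"slide":[-10,0,0.5],"delta_rot":[0,-1.55,0],"fingers":3.5},{"slide":[-10,0,0.5],"delta_rot":[0,-1.55,0],"fingers":3.5},{"slide":[-10,0,0.5],"delta_rot":[0,-1.55,0],"fingers":3.5},{"slide":[-10,0,0.5],"delta_rot":[0,-1.55,0],"fingers":3.5},{"slide":[-10,0,0.5],"delta_rot":[0,-1.55,0],"fingers":3.5},{"slide":[-10,0,0.5],"delta_rot":[0,-1.55,0],"fingers":3.5},{"slide":[-10,0,0.5],"delta_rot":[0,-1.55,0],"fingers":3.5},{"slide":[-10,0,0.5],"delta_rot":[0,-1.55,0],"fingers":3.5},{"slide":[-10,0,0.5],"delta_rot":[0,-1.55,0],"fingers":3.5}]' 40
python3 - <<'E'
from h import *
s=get_state();print(s["force"],s["q"],s["finger_gap"])
m=R.from_rotvec(s["eef_rot"]).as_matrix();print("yaw",np.arctan2(m[1,0],m[0,0]))
w=read_camera("wrist");cv2.imwrite("pics/w4.png",w)
c=cam("wrist");print(proj(c,[[.535,-.129,.11],[.5,-.1271,.11],[.57,-.1309,.11],[.435,-.1237,.075]]))
E
```

```text
time: 6.1
tool_pos: [0.4393, -0.1247, 0.2033]
eef_rot: [-0.039, -2.208, 2.217]
force: [0.8, -0.5, 0.1]
finger_gap: 0.0348
time: 7.3
tool_pos: [0.5351, -0.1306, 0.1973]
eef_rot: [-1.187, 1.245, -1.243]
force: [-0.0, 0.9, -0.6]
finger_gap: 0.0351
[-0.0458  0.9152 -0.6059] [-0.3649  0.3234  1.658   0.0001  1.1617  1.2527] 0.03508756871298514
yaw -1.6175805296603158
[[255.2307 197.1436]
 [255.0324 237.2645]
 [255.45   153.2881]
 [255.0746 280.0387]]
```

View pics/w4.png

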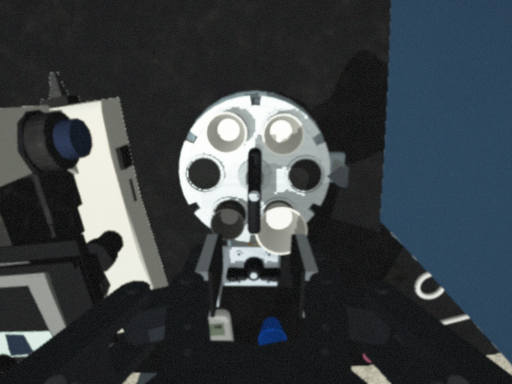

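The key wings now lie across, at (255,268), so the bolt is drawn. The bar is at column 254, rows 150-232, under the gripper. Descend and grip.

```bash
python3 -m crank '[{"slide":[-0.1,4,0],"delta_rot":[0,0,0],"fingers":3.5},{"slide":[-0.1,7,0],"delta_rot":[0,0,0],"fingers":3.5},{"slide":[-0.1,9,0],"delta_rot":[0,0,0],"fingers":3.5},{"slide":[-0.1,10,0],"delta_rot":[0,0,0],"fingers":3.5},{"slide":[-0.1,10.5,0],"delta_rot":[0,0,0],"fingers":3.5},{"slide":[-0.1,10.5,0],"delta_rot":[0,0,0],"fingers":2},{"slide":[-0.1,10.5,0],"delta_rot":[0,0,0],"fingers":0.8},{"slide":[-0.1,10.5,0],"delta_rot":[0,0,0],"fingers":0.8},{"slide":[-0.1,10.5,0],"delta_rot":[0,0,0],"fingers":0.8},{"slide":[-0.1,10.5,0],"delta_rot":[0,0,0],"fingers":0.8},{"slide":[-0.1,10.5,0],"delta_rot":[0,0,0],"fingers":0.8},{"slide":[-0.1,10.5,0],"delta_rot":[0,0,0],"fingers":0.8}]' 40
```

```text
time: 8.55
tool_pos: [0.5361, -0.1288, 0.094]
eef_rot: [-1.184, 1.244, -1.244]
force: [0.7, 5.0, -4.1]
finger_gap: 0.0101
```

Gripped, with a 10 mm gap. Turn 60° CCW gently.

```bash
python3 -m crank '[{"slide":[0,0,0],"delta_rot":[0,-0.01,0],"fingers":0.6},{"slide":[0,0,0],"delta_rot":[0,-0.03,0],"fingers":0.6},{"slide":[0,0,0],"delta_rot":[0,-0.06,0],"fingers":0.6},{"slide":[0,0,0],"delta_rot":[0,-0.11,0],"fingers":0.6},{"slide":[0,0,0],"delta_rot":[0,-0.16,0],"fingers":0.6},{"slide":[0,0,0],"delta_rot":[0,-0.21,0],"fingers":0.6},{"slide":[0,0,0],"delta_rot":[0,-0.26,0],"fingers":0.6},{"slide":[0,0,0],"delta_rot":[0,-0.31,0],"fingers":0.6},{"slide":[0,0,0],"delta_rot":[0,-0.36,0],"fingers":0.6},{"slide":[0,0,0],"delta_rot":[0,-0.41,0],"fingers":0.6},{"slide":[0,0,0],"delta_rot":[0,-0.46,0],"fingers":0.6},{"slide":[0,0,0],"delta_rot":[0,-0.51,0],"fingers":0.6}]' 60
python3 -c "
from rig import *
print(get_state()['wrist_torque'],get_state()['force'])"
python3 -m crank '[{"slide":[0,0,0],"delta_rot":[0,-0.05,0],"fingers":0.6},{"slide":[0,0,0],"delta_rot":[0,-0.1,0],"fingers":0.6},{"slide":[0,0,0],"delta_rot":[0,-0.15,0],"fingers":0.6},{"slide":[0,0,0],"delta_rot":[0,-0.2,0],"fingers":0.6},{"slide":[0,0,0],"delta_rot":[0,-0.25,0],"fingers":0.6},{"slide":[0,0,0],"delta_rot":[0,-0.3,0],"fingers":0.6},{"slide":[0,0,0],"delta_rot":[0,-0.35,0],"fingers":0.6},{"slide":[0,0,0],"delta_rot":[0,-0.4,0],"fingers":0.6},{"slide":[0,0,0],"delta_rot":[0,-0.45,0],"fingers":0.6},{"slide":[0,0,0],"delta_rot":[0,-0.5,0],"fingers":0.6},{"slide":[0,0,0],"delta_rot":[0,-0.53,0],"fingers":0.6},{"slide":[0,0,0],"delta_rot":[0,-0.54,0],"fingers":0.6}]' 60
python3 - <<'E'
from h import *
s=get_state();print(s["force"],s["wrist_torque"],s["q"],s["finger_gap"])
m=R.from_rotvec(s["eef_rot"]).as_matrix();print("yaw",np.arctan2(m[1,0],m[0,0]))
E
```

```text
time: 9.75
tool_pos: [0.5359, -0.1281, 0.0941]
eef_rot: [-1.391, 0.861, -0.861]
force: [1.0, 7.7, -2.0]
finger_gap: 0.0097
[ 1.16451504 -0.2476657  -0.17229196] [ 1.03176555  7.70406175 -2.03707559]
time: 10.95
tool_pos: [0.5354, -0.1275, 0.0941]
eef_rot: [-1.521, 0.446, -0.444]
force: [0.2, 9.4, -0.1]
finger_gap: 0.0094
[ 0.2374  9.418  -0.0982] [ 1.4516 -0.1562 -0.0886] [-0.3616  0.4511  1.7624  0.0042  0.9291  0.2041] 0.009434781549756174
yaw -0.5681640291683745
```

```bash
python3 -m crank '[{"slide":[-0.05,0,0.08],"delta_rot":[0,0,0],"fingers":0.6},{"slide":[-0.05,0,0.08],"delta_rot":[0,0,0],"fingers":0.6},{"slide":[-0.05,0,0.08],"delta_rot":[0,0,0],"fingers":1.5},{"slide":[-0.05,0,0.08],"delta_rot":[0,0,0],"fingers":2.5},{"slide":[-0.05,0,0.08],"delta_rot":[0,0,0],"fingers":3.2},{"slide":[-0.05,0,0.08],"delta_rot":[0,0,0],"fingers":3.2},{"slide":[-0.05,0,0.08],"delta_rot":[0,0,0],"fingers":3.2},{"slide":[-0.05,-3,0.08],"delta_rot":[0,0,0],"fingers":3.2},{"slide":[-0.05,-6,0.08],"delta_rot":[0,0,0],"fingers":3.2},{"slide":[-0.05,-10,0.08],"delta_rot":[0,0,0],"fingers":3.2},{"slide":[-0.05,-11,0.08],"delta_rot":[0,0,0],"fingers":3.2},{"slide":[-0.05,-11,0.08],"delta_rot":[0,0,0],"fingers":2.8}]' 40
python3 - <<'E'
from h import *
s=get_state();print(s["force"],s["q"],s["finger_gap"])
m=R.from_rotvec(s["eef_rot"]).as_matrix();print("yaw",np.arctan2(m[1,0],m[0,0]))
w=read_camera("wrist");crop(w,120,60,270,260,2.2,"pics/w5.png")
E
```

```text
time: 12.15
tool_pos: [0.537, -0.1295, 0.2053]
eef_rot: [-1.525, 0.442, -0.449]
force: [1.1, -0.6, -0.8]
finger_gap: 0.028
[ 1.0814 -0.6248 -0.8444] [-0.3617  0.3141  1.6498  0.      1.1733  0.2063] 0.027984202497174503
yaw -0.5680231967230841
```

View pics/w5.png

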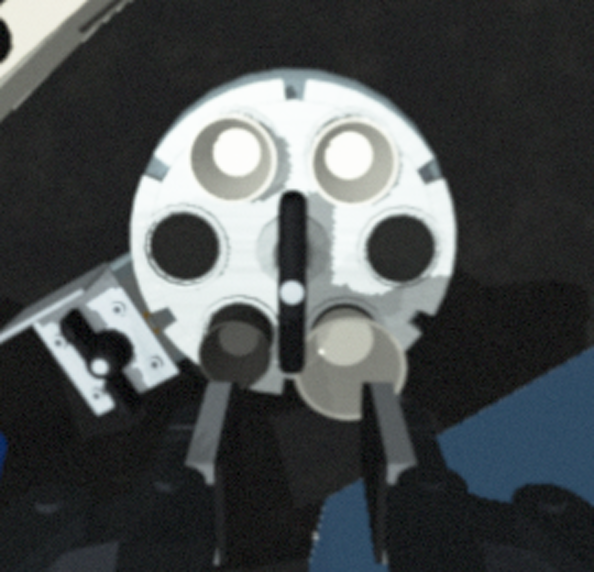

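The plate sits in its click. The large crucible is at (350,365), in the lower-right seat, which is the pointer direction in this rotated view. All crucibles are seated and the key is still across. Back to the key.

```bash
python3 -m crank '[{"slide":[-8.9,0,-5],"delta_rot":[0,1.3,0],"fingers":2.8},{"slide":[-8.9,0,-5],"delta_rot":[0,1.3,0],"fingers":2.8},{"slide":[-8.9,0,-5],"delta_rot":[0,1.3,0],"fingers":2.8},{"slide":[-8.9,0,-5],"delta_rot":[0,1.3,0],"fingers":2.8},{"slide":[-8.9,0,-5],"delta_rot":[0,1.3,0],"fingers":2.8},{"slide":[-8.9,0,-5],"delta_rot":[0,1.3,0],"fingers":2.8},{"slide":[-8.9,0,-5],"delta_rot":[0,1.3,0],"fingers":2.8},{"slide":[-8.9,0,-5],"delta_rot":[0,1.3,0],"fingers":2.8},{"slide":[-8.9,0,-5],"delta_rot":[0,1.3,0],"fingers":2.8},{"slide":[-8.9,0,-5],"delta_rot":[0,1.3,0],"fingers":2.8},{"slide":[-8.9,0,-5],"delta_rot":[0,1.3,0],"fingers":2.8},{"slide":[-8.9,0,-5],"delta_rot":[0,1.3,0],"fingers":2.8}]' 40
python3 -m crank '[{"slide":[0,0,0],"delta_rot":[0,1.3,0],"fingers":2.8},{"slide":[0,0,0],"delta_rot":[0,1.3,0],"fingers":2.8},{"slide":[0,0,0],"delta_rot":[0,1.3,0],"fingers":2.8},{"slide":[0,0,0],"delta_rot":[0,1.3,0],"fingers":2.8},{"slide":[0,0,0],"delta_rot":[0,1.3,0],"fingers":2.8},{"slide":[0,0,0],"delta_rot":[0,1.3,0],"fingers":2.8},{"slide":[0,0,0],"delta_rot":[0,1.3,0],"fingers":2.8},{"slide":[0,0,0],"delta_rot":[0,1.3,0],"fingers":2.8},{"slide":[0,0,0],"delta_rot":[0,1.3,0],"fingers":2.8},{"slide":[0,0,0],"delta_rot":[0,1.3,0],"fingers":2.8},{"slide":[0,0,0],"delta_rot":[0,1.3,0],"fingers":2.8},{"slide":[0,0,0],"delta_rot":[0,1.3,0],"fingers":2.8}]' 40
python3 - <<'E'
from h import *
s=get_state();print(s["force"],s["q"],s["finger_gap"])
m=R.from_rotvec(s["eef_rot"]).as_matrix();print("yaw",np.arctan2(m[1,0],m[0,0]))
t=read_camera("top");cv2.imwrite("pics/t6.png",t)
w=read_camera("wrist");cv2.imwrite("pics/w6.png",w)
E
```

```text
time: 13.4
tool_pos: [0.4331, -0.1229, 0.2026]
eef_rot: [-1.056, 1.425, -1.422]
force: [-0.0, -0.7, -1.2]
finger_gap: 0.0284
time: 14.6
tool_pos: [0.4336, -0.1231, 0.2032]
eef_rot: [-0.026, -2.21, 2.209]
force: [0.3, -0.8, 0.3]
finger_gap: 0.028
[ 0.2738 -0.8051  0.2757] [-0.4302  0.1747  1.8542  0.0001  1.1129  2.7352] 0.02798986777439946
yaw 3.1176976544786332
```

Same yaw as at release. I'll correct by 1.3/1.0 mm and descend onto the key again.

```bash
python3 -m crank '[{"slide":[-0.13,4,0.1],"delta_rot":[0,0,0],"fingers":2.8},{"slide":[-0.13,8,0.1],"delta_rot":[0,0,0],"fingers":2.8},{"slide":[-0.13,11,0.1],"delta_rot":[0,0,0],"fingers":2.8},{"slide":[-0.13,13,0.1],"delta_rot":[0,0,0],"fingers":2.8},{"slide":[-0.13,14,0.1],"delta_rot":[0,0,0],"fingers":2.8},{"slide":[-0.13,14.4,0.1],"delta_rot":[0,0,0],"fingers":2.8},{"slide":[-0.13,14.4,0.1],"delta_rot":[0,0,0],"fingers":2.8}]' 40
python3 -m crank '[{"slide":[0,0,0],"delta_rot":[0,0,0],"fingers":1.8},{"slide":[0,0,0],"delta_rot":[0,0,0],"fingers":0.8},{"slide":[0,0,0],"delta_rot":[0,0,0],"fingers":0.4},{"slide":[0,0,0],"delta_rot":[0,0,0],"fingers":0.4},{"slide":[0,0,0],"delta_rot":[0,0,0],"fingers":0.4},{"slide":[0,0,0],"delta_rot":[0,0,0],"fingers":0.4}]' 40
```

```text
time: 15.4
tool_pos: [0.4351, -0.1243, 0.0594]
eef_rot: [-0.029, -2.208, 2.208]
force: [0.0, -0.4, 0.9]
finger_gap: 0.0278
time: 16.0
tool_pos: [0.4348, -0.1244, 0.0601]
eef_rot: [-0.029, -2.208, 2.209]
force: [-5.1, -0.8, 7.8]
finger_gap: 0.0152
```

```bash
python3 -m crank '[{"slide":[0,0,0],"delta_rot":[0,-0.12,0],"fingers":0.4},{"slide":[0,0,0],"delta_rot":[0,-0.24,0],"fingers":0.4},{"slide":[0,0,0],"delta_rot":[0,-0.36,0],"fingers":0.4},{"slide":[0,0,0],"delta_rot":[0,-0.48,0],"fingers":0.4},{"slide":[0,0,0],"delta_rot":[0,-0.6,0],"fingers":0.4},{"slide":[0,0,0],"delta_rot":[0,-0.72,0],"fingers":0.4},{"slide":[0,0,0],"delta_rot":[0,-0.84,0],"fingers":0.4},{"slide":[0,0,0],"delta_rot":[0,-0.96,0],"fingers":0.4},{"slide":[0,0,0],"delta_rot":[0,-1.08,0],"fingers":0.4},{"slide":[0,0,0],"delta_rot":[0,-1.2,0],"fingers":0.4},{"slide":[0,0,0],"delta_rot":[0,-1.32,0],"fingers":0.4},{"slide":[0,0,0],"delta_rot":[0,-1.4,0],"fingers":0.4}]' 40
python3 - <<'E'
from h import *
s=get_state();print(s["force"],s["wrist_torque"],s["finger_gap"])
m=R.from_rotvec(s["eef_rot"]).as_matrix();print("yaw",np.arctan2(m[1,0],m[0,0]))
E
python3 -m crank '[{"slide":[0,0,0],"delta_rot":[0,-0.05,0],"fingers":0.4},{"slide":[0,0,0],"delta_rot":[0,-0.1,0],"fingers":0.4},{"slide":[0,0,0],"delta_rot":[0,-0.13,0],"fingers":0.4},{"slide":[0,0,0],"delta_rot":[0,-0.16,0],"fingers":0.4},{"slide":[0,0,0],"delta_rot":[0,-0.18,0],"fingers":0.4},{"slide":[0,0,0],"delta_rot":[0,-0.18,0],"fingers":0.4}]' 40
python3 - <<'E'
from h import *
s=get_state();print(s["force"],s["wrist_torque"],s["finger_gap"])
m=R.from_rotvec(s["eef_rot"]).as_matrix();print("yaw",np.arctan2(m[1,0],m[0,0]))
E
```

```text
time: 17.2
tool_pos: [0.4362, -0.1233, 0.0602]
eef_rot: [-1.108, 1.349, -1.351]
force: [2.3, 7.6, 3.9]
finger_gap: 0.0155
[2.2941 7.5843 3.9144] [ 1.1834 -0.3928 -0.0257] 0.015537444408850616
yaw -1.7651210465227682
time: 17.8
tool_pos: [0.4363, -0.1231, 0.0602]
eef_rot: [-1.197, 1.221, -1.223]
force: [1.9, 7.9, 4.7]
finger_gap: 0.015
[1.8817 7.8524 4.7086] [ 1.3553 -0.4298 -0.12  ] 0.01504107093505467
yaw -1.5892263889068043
```

```bash
T='import rig;s=rig.get_state();print("Tz",s["wrist_torque"][2],"q6",s["q"][5])'
python3 -m crank '[{"slide":[0,0,0],"delta_rot":[0,-0.03,0],"fingers":0.4},{"slide":[0,0,0],"delta_rot":[0,-0.03,0],"fingers":0.4}]' 40 | tail -2; python3 -c "$T"
python3 -m crank '[{"slide":[0,0,0],"delta_rot":[0,-0.03,0],"fingers":0.4},{"slide":[0,0,0],"delta_rot":[0,-0.03,0],"fingers":0.4}]' 40 | tail -2; python3 -c "$T"
python3 -m crank '[{"slide":[0,0,0],"delta_rot":[0,-0.03,0],"fingers":0.4},{"slide":[0,0,0],"delta_rot":[0,-0.03,0],"fingers":0.4}]' 40 | tail -2; python3 -c "$T"
python3 -c "
from h import *
w=read_camera('wrist');cv2.imwrite('pics/w7.png',w)"
```

```text
force: [2.6, 7.9, 4.0]
finger_gap: 0.0154
Tz -0.2617726555546891 q6 1.1263498785362196
force: [2.3, 8.0, 5.1]
finger_gap: 0.0156
Tz -0.3775851467761706 q6 1.0965288686667223
force: [2.9, 9.5, 3.8]
finger_gap: 0.0152
Tz -0.3585354068984196 q6 1.066563932437913
```

The torque built to 0.37 N m and then slipped, so the key is hard on its home stop. I release, lift, and look.

```bash
python3 -m crank '[{"slide":[-0.1,0,0],"delta_rot":[0,0,0],"fingers":0.4},{"slide":[-0.1,0,0],"delta_rot":[0,0,0],"fingers":1.8},{"slide":[-0.1,0,0],"delta_rot":[0,0,0],"fingers":2.8},{"slide":[-0.1,0,0],"delta_rot":[0,0,0],"fingers":2.8},{"slide":[-0.1,0,0],"delta_rot":[0,0,0],"fingers":2.8},{"slide":[-0.1,-2,0],"delta_rot":[0,0,0],"fingers":2.8},{"slide":[-0.1,-6,0],"delta_rot":[0,0,0],"fingers":2.8},{"slide":[-0.1,-10,0],"delta_rot":[0,0,0],"fingers":2.8},{"slide":[-0.1,-14,0],"delta_rot":[0,0,0],"fingers":2.8},{"slide":[-0.1,-17,0],"delta_rot":[0,0,0],"fingers":2.8},{"slide":[-0.1,-17,0],"delta_rot":[0,0,0],"fingers":2.8},{"slide":[-0.1,-17,0],"delta_rot":[0,0,0],"fingers":2.8}]' 40
python3 - <<'E'
from h import *
c=cam("wrist");w=read_camera("wrist");cv2.imwrite("pics/w8.png",w)
x0,y0,w_,h_,S=180,0,180,210,2.85
L=cv2.resize(w[y0:y0+h_,x0:x0+w_],None,fx=S,fy=S,interpolation=cv2.INTER_CUBIC)
M=R.from_euler('z',-.053).as_matrix();o=np.array([.535,-.129,0])
f=lambda p:[tuple(int(v) for v in k) for k in (proj(c,o+np.array(p)@M.T)-[x0,y0]+.5)*S]
for k in f([(-.128,0,.075),(-.072,0,.075),(0,-.05,.044),(0,-.05,.082)]): cv2.drawMarker(L,k,(0,0,255),0,10,1)
b=0.5236*2
for k in f([(-.035*np.cos(b),-.035*np.sin(b),.11),(.035*np.cos(b),.035*np.sin(b),.11)]): cv2.drawMarker(L,k,(0,255,0),0,10,1)
cv2.imwrite("pics/w8c.png",L)
E
```

```text
time: 19.65
tool_pos: [0.4349, -0.1235, 0.2297]
eef_rot: [-1.242, 1.154, -1.157]
force: [-1.0, -0.5, -0.5]
finger_gap: 0.0277
```

View pics/w8c.png

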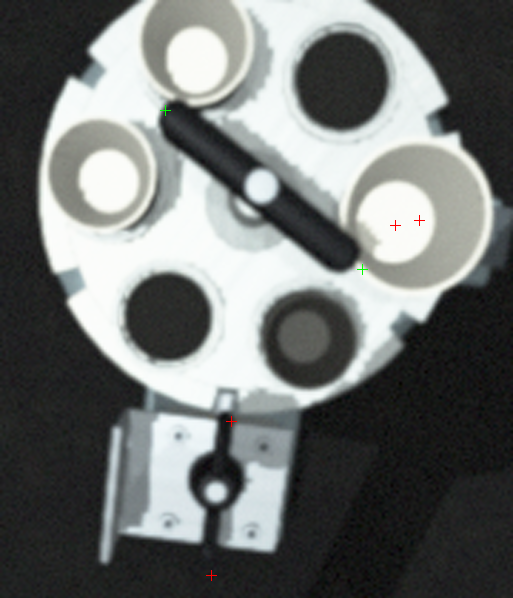

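The last view shows the large crucible's foot at (395,222), against the computed loading place at (395,225). The key wings are back along the stand's x, with the tip in the notch direction. All crucibles are in their seats and the gripper is clear, 0.15 m above. Hand in.

```bash
python3 -c "
from rig import *
print(get_state()['force']);print(finish_job())"
```

```text
[-0.36844146 -0.50999268 -0.59302232]
the job is handed in; nothing more can be done
None
```

The large crucible now stands in the seat at the pointer and the plate is locked again. I handed the job in at about 20 s of the 64 s allowed.

- **Unlocking:** I gripped the wing key by its hub and turned it about 1.57 rad clockwise, which drew the bolt.
- **Turning the plate:** I gripped the T-handle and turned the plate one click (60°) counter-clockwise. It was sitting in its click after I let go.
- **Locking:** I turned the key back until the torque about its axis levelled off at about 0.37 N m, with the grip slipping on the home stop.

**Last checks:** In the final wrist picture the crucible's foot was within about 1 mm of the computed loading place. The wings were in line with the stand's x axis again. All four crucibles were in their seats. The gripper was clear, with only sensor noise on the wrist force.

**Limits of the checks:**
- The key's home position was judged from the torque and the picture, as there is no direct reading of it.
- While gripping the handle and the key there was a sideways force of 5 to 10 N from about 1 mm of centring error, well within the limits.
- No check failed or disagreed.

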